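# Hook the parts basket out of the deep rinse tank

### The arm

A 6-joint arm with a two-finger parallel gripper is mounted at the origin on the work surface. World frame = base frame: x ahead of the robot, y to its left, z up, the work surface at z = 0. Lengths are in m, angles in rad, forces in N, time in s.
With the tool pointing down it reaches from about 0.25 to 0.725 m from the base axis. Payload 4 kg.
Tool frame: the origin (TCP) lies midway between the tips of the shut fingers; the grasp point (between the pads) lies 19 mm behind it; z points along the fingers, y is the line along which they close (so a half turn about z gives the same grasp; the last joint's range is limited). The gripper opens to 85 mm and grips with 20 to 120 N. Pads are 22 mm wide; open, the fingers measure 114 mm over their backs; the gripper's body (76 mm by 85 mm) begins 54 mm behind the grasp point. The pads swing forward as they close: fully open they stand 13 mm farther back than shut.
Start: joints at [1.232, 0.241, 0.005, 1.335, 0, 1.571], TCP at [0.166, 0.472, 0.231] pointing down, gripper open.
Joint ranges: [-2.72, 2.72], [-1.05, 1.87], [-1.09, 1.28], [-1.99, 2.15], [-1.42, 1.44], [-3.14, 3.14]. Speed limits (rad/s): [2.79, 2.79, 3.14, 3.14, 3.14, 3.14].

### API

Orientations are given as a unit quaternion [x, y, z, w].
In Python, from workcell import monitor, vision, job gives the robot as it stands.
- The arm moves only by the tool move_arm, never from a script. Its argument "moves" is a list that holds one entry, the list of rows, each a list of 5 numbers: the shift along the world's x, y, z in m, then the turn about the world's z in degrees, then the opening in per cent of the stroke, from 0 (shut) to 100 (fully open). In form: [[[x, y, z, turn, gripper], ...]]. A call has 1 to 5 rows; each row is the pose to reach, as a shift and turn from the pose commanded when the call began; what a row does not reach only later rows make up. A row lasts 1/8 s, in which the tool goes at most 62.5 mm and 10.7 degrees, less where a joint would pass 70% of its speed; a pose out of reach is approached as far as the arm can. A call with a gripper value outside its range is refused whole. The fingers move at their own pace and stop on an object; the grip force is fixed at half the most. Time passes only in rows, so rows that repeat a pose let the fingers close. It gives the time, the measured TCP pose, the force, the opening and the grip force at its end, in the units of the state.
- monitor.get_obs(): the state, without advancing time (a new reading comes with each control period).
- vision.camera(name): name is "scene" or "top"; returns a dict with "color" (384x512x3 uint8, red, green, blue), "camera_matrix" (3x3 intrinsics, pixels), "eye" and "attitude" of the camera in the world. Camera axes: x right, y up, looking along -z (the intrinsics and any distortion apply to the point x, -y, -z); pixel columns grow to the right and rows downward; lengths in m; the calibration is good to about 2 mm. A picture is of the moment at which its call begins. There is no depth.
- job.job_done(): hands the job in; it is judged then, once.
The state is a dict: "clock": time; "joint_pos": joint angles; "joint_vel": joint speeds; "tau": joint torques, N m; "eef_pos": TCP position; "tool_rot": TCP orientation; "ft_force": force on the tool from outside, world axes, zero at the start; "ft_torque": the same for the moment, N m; "grip_width": finger opening in m; "grasp_force": force on a finger pad.
Only numpy, scipy, OpenCV 4.12 (cv2) and the standard library are available. Lean on these libraries where they do the work, as an engineer would, in place of code of your own. Each camera call takes 0.05 s, during which the arm holds its last target. There are 200 camera calls.

### The job

Take the picker hook from its fork stand and use it to lift the square wire basket by its handle out of the deep rinse tank it stands in (not the round basket in the other tank). Stand the square basket upright in the white drying tray without dropping it, and hang the hook back in its stand. Never touch the square basket with the gripper itself.

Things in the scene. Friction and masses are not known exactly. Their poses are not given: they have to be found in the camera images.
- hook: Loose picker hook, 120 g, upright in the stand. Origin: centre of the underside of its collar (disc 44 across, z 0 to 6); z up. Wooden grip above: 36 along x, 18 thick along y, z 6 to 72. Steel rod 6 thick from z 0 down to -105, where a foot 6 thick runs 24 along +x (centre line z -105), its tip turned up 10 (top at z -92): 18 clear between rod and tip. All mm.
- basket: Loose square basket, 60 (x) by 56 (y), rim 18 high, contents to 23; 100-200 g. Origin: centre of underside, z up. Rigid wire handle 5 thick in plane x=0: uprights y=+-26 to z 50, rising to a peak at y=0 (centre line z 60). Stands central (+-6) in a fixed clear tank, 120 by 80 inside along its x, y (+-5 deg), walls 3, floor 5 and rim 125 above the table. A like tank holds the round one. All mm.
- tray: White drying tray, fixed, 200 mm (x) by 160 mm (y), rim 12 mm high and 4 mm thick, floor 4 mm above the table. Origin: centre of its underside.
- stand: Fixed fork stand. Two level prongs along x, 12 wide, tops 135 above the table, with a 24 slot between them (y -12 to 12), open at x -35, ending at a post at x 55. The hook's collar rests on them, its rod in the slot, foot towards the post (+x); with its foot along the slot the hook also passes straight up and down through it. Origin: at table height under the hanging place. All mm.
There are look-alikes about, which are no part of the job. What is shaped like the stand but green is not meant.

How it is judged:
On the way:
1. the square basket hangs on the hook, clear above the tank's rim (height (world z) of basket above 0.127 m and contact force between hook and basket above 0.3 N), for 0.2 s.
At the end, for the whole second after the job is handed in: The square basket stands flat (within 7 degrees) and at rest on the tray's floor, its middle within 70 mm (x) and 50 mm (y) of the tray's; the hook hangs at rest by its collar on the stand's prongs with its rod in the slot, within 30 mm of the hanging place along the slot, upright within 10 degrees (x of basket in the frame of tray between -0.07 and 0.07 m and y of basket in the frame of tray between -0.05 and 0.05 m and z of basket in the frame of tray between -0.004 and 0.01 m and angle between basket's own z axis and vertical below 0.12 rad and linear speed of basket below 0.03 m/s and x of hook in the frame of stand between -0.03 and 0.03 m and y of hook in the frame of stand between -0.014 and 0.014 m and z of hook in the frame of stand between 0.128 and 0.142 m and angle between hook's own z axis and vertical below 0.17 rad and linear speed of hook below 0.05 m/s); the robot touches nothing.
It fails at once if the gripper touches the square basket (contact force between any of the fingers, the arm and basket above 0.5 N).
It fails at once if the square basket is dropped or flung (faster than 1 m/s) (linear speed of basket above 1 m/s).
It also fails if it takes over 64 s, if anything falls off the work surface, if the arm or the gripper's body presses on something with over 40 N, if the wrist force passes 120 N, or if a joint passes its speed limit or range.

## Working session

There is one attempt and no reset: what is moved stays moved. The work goes in short steps, Python scripts to look and compute and a tool call to move; the robot and the scene stay as the last step left them, time stands still between calls to the robot, and variables do not carry over. Pictures are saved under pics/ and viewed, at most 10 in all, crops included, and the job is handed in when it is done.

Besides the shell and the picture viewer there is one more tool, called after "Request:" by a JSON object that holds its "op" and its "data". move_arm: Moves the arm, as the interface text tells. Its arguments: {"type":"object","properties":{"moves":{"type":"array","items":{"type":"array","items":{"type":"array","items":{"type":"number"}}}}},"required":["moves"]}

```bash
mkdir -p pics
python3 - <<'E'
from workcell import monitor, vision, job
import cv2,numpy as np
for n in("scene","top"):
    c=vision.camera(n); print(n,c["camera_matrix"],c["eye"],c["attitude"],[k for k in c])
    cv2.imwrite(f"pics/{n}0.png",cv2.resize(c["color"][:,:,::-1],(800,600),interpolation=cv2.INTER_CUBIC))
    cv2.imwrite(f"{n}_raw.png",c["color"][:,:,::-1])
print(monitor.get_obs())
E
```

```text
scene [[388.13513088   0.         253.86363117]
 [  0.         388.13513088 190.95650372]
 [  0.           0.           1.        ]] [0.7044693  0.56390187 0.88203111] [0.07968939 0.31712125 0.92136107 0.21018443] ['color', 'camera_matrix', 'eye', 'attitude']
top [[495.54827412   0.         256.99150659]
 [  0.         495.54827412 199.8187079 ]
 [  0.           0.           1.        ]] [0.15752069 0.02811028 1.19052381] [-0.08026058  0.08274378  0.72276397 -0.6814132 ] ['color', 'camera_matrix', 'eye', 'attitude']
{'clock': 0.1, 'joint_pos': array([ 1.23202298e+00,  2.41332954e-01,  3.83654016e-03,  1.33518921e+00,
       -9.91806711e-06,  1.57082962e+00]), 'joint_vel': array([ 0.00071701, -0.00164147,  0.00201014,  0.00072997, -0.00088815,
        0.00129128]), 'tau': array([-6.22571970e-04, -3.73137689e+01,  2.53009880e+01,  1.08365872e-02,
       -5.51525136e-05,  4.42399450e-08]), 'eef_pos': array([0.16597786, 0.47104075, 0.23049576]), 'tool_rot': array([ 1.68594161e-01,  9.85685100e-01, -9.31968687e-04, -1.54343415e-04]), 'ft_force': array([-0.35666053, -0.85352803,  0.17513082]), 'ft_torque': array([-0.00096708, -0.02844011,  0.01377538]), 'grasp_force': 0.0, 'grip_width': 0.08550007867965453}
```

View pics/scene0.png

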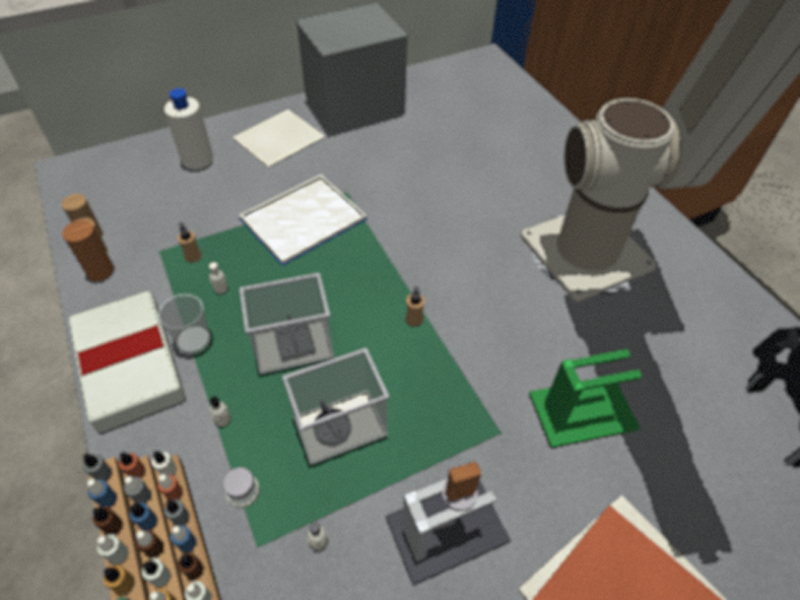

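View pics/top0.png

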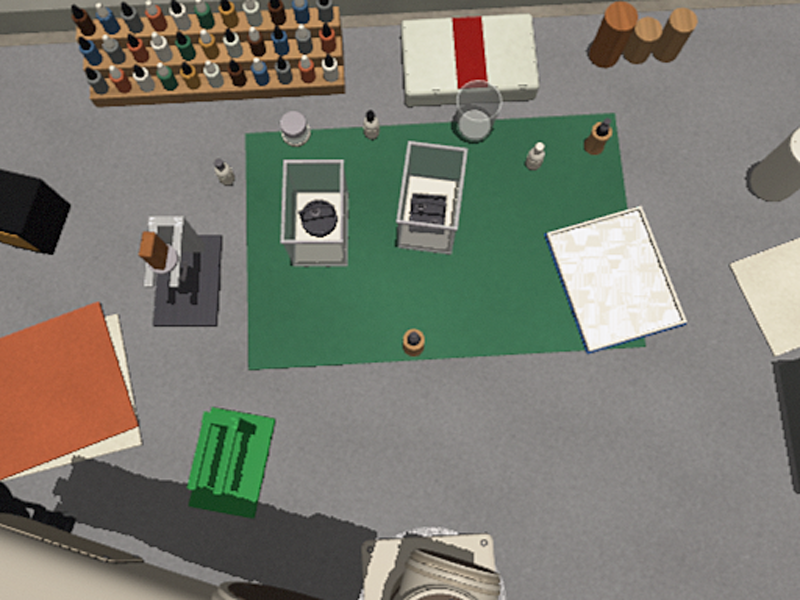

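The top view shows the hook in the white and grey stand at (155,255), with the green look-alike at (232,460). The square basket is in the right tank at (428,207), the round look-alike is in the left tank at (318,217), and the tray is at (617,280). In the scene view the hook is at (462,482), the square basket at (295,342), the round basket at (332,425), and the green stand at (585,400). I choose the hook in the white and grey stand and the square basket, and check both in close crops.

```bash
cat > h.py <<'E'
import numpy as np,cv2
from scipy.spatial.transform import Rotation as R
C={"scene":(388.13513088,253.86363117,190.95650372,[0.7044693,0.56390187,0.88203111],[0.07968939,0.31712125,0.92136107,0.21018443]),
"top":(495.54827412,256.99150659,199.8187079,[0.15752069,0.02811028,1.19052381],[-0.08026058,0.08274378,0.72276397,-0.6814132])}
def proj(n,P):
    f,cx,cy,e,q=C[n]; p=R.from_quat(q).inv().apply(np.atleast_2d(P)-e)
    return np.c_[cx-f*p[:,0]/p[:,2],cy+f*p[:,1]/p[:,2]]
def at(n,uv,z):
    f,cx,cy,e,q=C[n]; uv=np.atleast_2d(uv).astype(float)
    d=R.from_quat(q).apply(np.c_[(uv[:,0]-cx)/f,-(uv[:,1]-cy)/f,-np.ones(len(uv))])
    e=np.array(e); return e+d*((z-e[2])/d[:,2])[:,None]
def crop(img,x,y,w,s,name):
    h=int(w*.75); cv2.imwrite(name,cv2.resize(img[y:y+h,x:x+w],None,fx=s,fy=s,interpolation=cv2.INTER_CUBIC))
E
python3 - <<'E'
from h import *
t=cv2.imread("top_raw.png");s=cv2.imread("scene_raw.png")
crop(t,80,70,228,3.5,"pics/topc.png")
cv2.imwrite("pics/scc.png",cv2.resize(s[170:375,150:340],None,fx=2.9,fy=2.9,interpolation=cv2.INTER_CUBIC))
for n,uv in(("top",[(350,152),(410,133),(439,207),(377,225)]),("scene",[(153,138),(205,113),(234,139),(184,166)])): print(n,at(n,uv,.012).round(4))
E
```

```text
top [[ 0.5433 -0.2234  0.012 ]
 [ 0.5844 -0.3794  0.012 ]
 [ 0.3904 -0.4251  0.012 ]
 [ 0.3551 -0.2696  0.012 ]]
scene [[ 0.5904 -0.3755  0.012 ]
 [ 0.3969 -0.4174  0.012 ]
 [ 0.3595 -0.2619  0.012 ]
 [ 0.5418 -0.2207  0.012 ]]
```

View pics/topc.png

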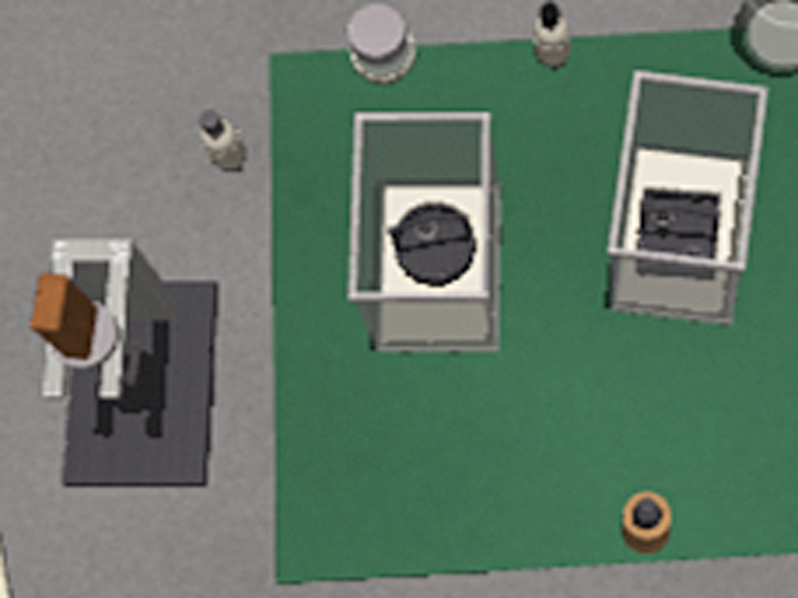

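View pics/scc.png

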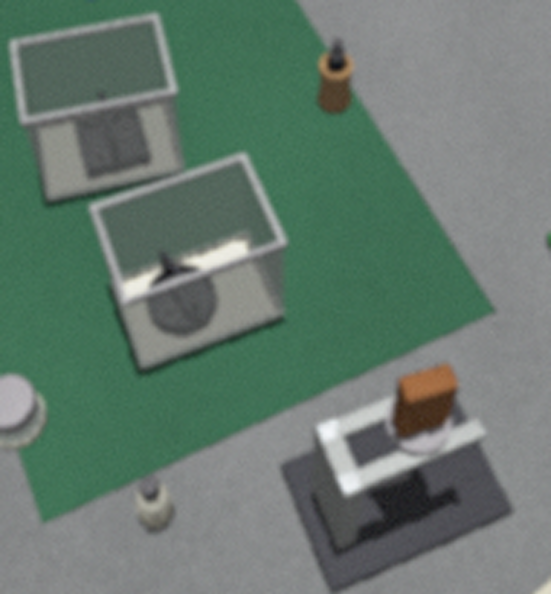

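Run:
```python
from h import *
from scipy.optimize import least_squares
T=lambda *p:np.array(p)/3.5+[80,70]-0.36
S=lambda *p:np.array(p)/2.9+[150,170]-0.33
def fit(name,model,obs,x0):
    # obs: list (cam,uv,local xyz)
    def W(p,l): c,s=np.cos(p[2]),np.sin(p[2]); return np.array([p[0]+c*l[0]-s*l[1],p[1]+s*l[0]+c*l[1],l[2]])
    r=lambda p:np.concatenate([proj(n,W(p,l))[0]-uv for n,uv,l in obs])
    s=least_squares(r,x0,loss="soft_l1"); print(name,s.x[:2].round(4),np.degrees(s.x[2]).round(2)); print(r(s.x).reshape(-1,2).round(1).tolist())
    for n in("top","scene"):
        o=[q for q in obs if q[0]==n]
        f=lambda p:np.concatenate([proj(a,W(p,l))[0]-uv for a,uv,l in o])
        q=least_squares(f,x0).x; print("  ",n,q[:2].round(4),np.degrees(q[2]).round(2))
# stand: prong outer ends (x-35,y+-24), z.135
fit("stand",0,[("top",T(43,397),(-.035,.024,.135)),("top",T(123,397),(-.035,-.024,.135)),("top",T(62,397),(-.035,.012,.135)),("top",T(100,397),(-.035,-.012,.135)),
 ("scene",S(486,431),(-.035,.024,.135))],[.45,.28,0])
# tank outer rim 126x86 z .125
fit("tank",0,[("top",T(636,72),(.063,.043,.125)),("top",T(768,87),(.063,-.043,.125)),("top",T(743,269),(-.063,-.043,.125)),("top",T(609,253),(-.063,.043,.125)),
 ("scene",S(10,40),(.063,-.043,.125)),("scene",S(157,14),(-.063,-.043,.125)),("scene",S(178,93),(-.063,.043,.125)),("scene",S(24,122),(.063,.043,.125))],[.5,0,0])
print("grip top",at("top",T(50,302),.207),at("scene",S(428,378),.207))
print("collar",at("top",T(92,333),.141),at("scene",S(419,430),.141))
for c in[(52,240),(132,240)]:print("postcorner",at("top",T(*c),.135))
print("peak? ",at("top",T(663,222),.0675),at("top",T(679,232),.0675),at("scene",S(102,93),.0675))
t=cv2.imread("top_raw.png");s=cv2.imread("scene_raw.png")
a=cv2.resize(t[112:154,252:294],(400,400),interpolation=cv2.INTER_CUBIC);b=cv2.resize(s[188:240,155:207],(400,400),interpolation=cv2.INTER_CUBIC)
b=cv2.convertScaleAbs(b,alpha=1.6,beta=-60);a=cv2.convertScaleAbs(a,alpha=2,beta=0)
cv2.imwrite("pics/bk.png",np.hstack([a,b]))
```

```text
stand [0.4986 0.352 ] -3.2
[[0.3, 0.1], [-0.8, -0.0], [0.3, 0.0], [0.3, -0.0], [0.1, 0.3]]
   top [0.4986 0.3521] -3.23
   scene [0.4998 0.3533] -0.22
tank [ 0.5978 -0.0389] -11.14
[[0.1, 0.5], [-0.9, 0.8], [-0.2, -0.2], [0.5, -0.5], [0.8, 0.7], [-0.1, 0.3], [-1.0, -0.8], [-0.3, -0.3]]
   top [ 0.5982 -0.0392] -11.22
   scene [ 0.5976 -0.0384] -11.07
grip top [[0.50265195 0.35161861 0.207     ]] [[0.50298207 0.35096863 0.207     ]]
collar [[0.50358935 0.34642069 0.141     ]] [[0.5067824  0.35895335 0.141     ]]
postcorner [[0.5698972  0.37471878 0.135     ]]
postcorner [[0.5668163  0.32318013 0.135     ]]
peak?  [[ 0.58431691 -0.02231088  0.0675    ]] [[ 0.57639977 -0.0327988   0.0675    ]] [[ 0.59231824 -0.05173505  0.0675    ]]
```

View pics/bk.png

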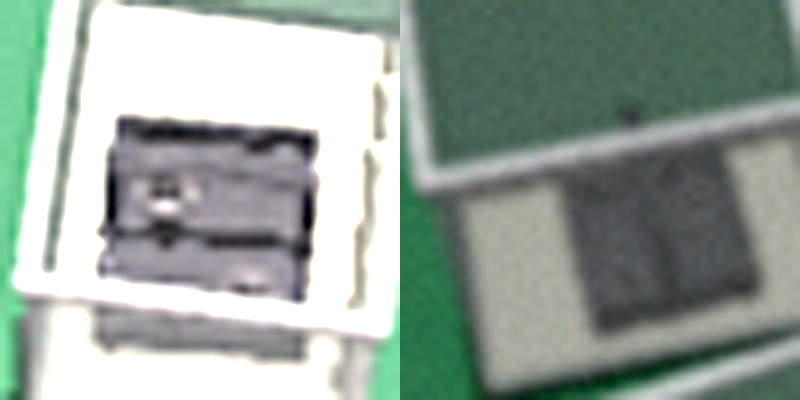

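The left panel shows the square basket filling (118,118) to (303,358), and the right panel shows its near bottom edge from (597,333) to (760,290) and a handle tip at (630,112). The two-camera measurements of the grip top agree at about (0.503, 0.351).

Run:
```python
from h import *
from scipy.optimize import least_squares
L=lambda *p:np.array(p)*42/400+[252,112]-0.45
Q=lambda x,y:np.array([x-400,y])*52/400+[155,188]-0.43
def W(p,l): c,s=np.cos(p[2]),np.sin(p[2]); return np.array([p[0]+c*l[0]-s*l[1],p[1]+s*l[0]+c*l[1],l[2]])
obs=[("top",L(118,118),(.03,.028,.023)),("top",L(315,130),(.03,-.028,.023)),("top",L(100,348),(-.03,.028,.005)),("top",L(303,358),(-.03,-.028,.005)),
("scene",Q(597,333),(.03,.028,.005)),("scene",Q(760,290),(-.03,.028,.005))]
for n in("top","scene",""):
    o=[q for q in obs if n in q[0]]
    f=lambda p:np.concatenate([proj(a,W(p,l))[0]-uv for a,uv,l in o])
    p=least_squares(f,[.6,-.04,-.19]).x; print(n,p[:2].round(4),np.degrees(p[2]).round(1),f(p).round(1))
t=cv2.imread("top_raw.png");s=cv2.imread("scene_raw.png"); k=10
def draw(im,n,o,sz,al,be):
    a=cv2.convertScaleAbs(cv2.resize(im[o[1]:o[1]+sz,o[0]:o[0]+sz],(sz*k,sz*k),interpolation=cv2.INTER_CUBIC),alpha=al,beta=be)
    P=lambda l:tuple(((proj(n,W(p,l))[0]-o+.5)*k).astype(int).tolist())
    def pl(pts,c):
        for u,v in zip(pts,pts[1:]): cv2.line(a,P(u),P(v),c,1)
    pl([(0,-.026,.005),(0,-.026,.055),(0,0,.065),(0,.026,.055),(0,.026,.005)],(0,0,255))
    for z in(.005,.023): pl([(x,y,z) for x,y in((.03,.028),(.03,-.028),(-.03,-.028),(-.03,.028),(.03,.028))],(0,255,255))
    return cv2.resize(a,(400,400))
cv2.imwrite("pics/ov.png",np.hstack([draw(t,"top",(252,112),42,2,0),draw(s,"scene",(158,188),48,1.6,-60)]))
```

```text
top [ 0.5946 -0.0352] -7.0 [-0.8 -0.5  0.8 -0.5 -0.4  0.3  0.5  0.6]
scene [ 0.5952 -0.0373] -7.6 [-0.5  0.1  0.5 -0.1]
 [ 0.5948 -0.0357] -7.4 [-0.5 -0.7  1.1 -0.5 -0.3  0.2  0.6  0.6 -0.1  0.6  0.8  0.2]
```

View pics/ov.png

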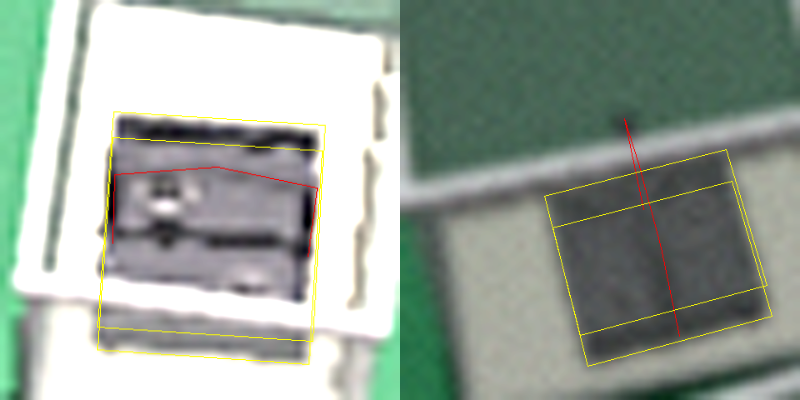

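Request:
{"op": "move_arm", "data": {"moves": [[[0.06,-0.02,0.03,5,100],[0.12,-0.04,0.05,10,100],[0.18,-0.06,0.06,15,100],[0.24,-0.08,0.06,15,100],[0.3,-0.1,0.06,15,100]]]}}

```text
clock: 0.72
eef_pos: [0.4546, 0.3752, 0.2912]
tool_rot: [0.038, 0.999, 0.0, -0.0]
ft_force: [-0.4, 1.0, 0.7]
grip_width: 0.0855
grasp_force: 0.0
```

The overlay fits in both views and the handle peak lands on the dark spot at (625,120). That puts the basket at (0.595, -0.036) with yaw -7.4°.

Request:
{"op": "move_arm", "data": {"moves": [[[0.037,-0.021,-0.01,1.2,100],[0.037,-0.021,-0.06,1.2,100],[0.037,-0.021,-0.1,1.2,100],[0.037,-0.021,-0.134,1.2,100],[0.037,-0.021,-0.136,1.2,100]]]}}

```text
clock: 1.35
eef_pos: [0.4877, 0.3533, 0.1515]
tool_rot: [0.028, 1.0, -0.002, -0.003]
ft_force: [-0.7, 1.7, 0.2]
grip_width: 0.0855
grasp_force: 0.0
```

Request:
{"op": "move_arm", "data": {"moves": [[[0,0,0,0,100],[0,0,0,0,100]]]}}

```text
clock: 1.6
eef_pos: [0.4909, 0.3559, 0.1574]
tool_rot: [0.028, 1.0, 0.001, 0.001]
ft_force: [0.6, -0.5, 0.2]
grip_width: 0.0851
grasp_force: 0.0
```

Run:
```python
from h import *
from workcell import vision
t=vision.camera("top")["color"][:,:,::-1];s=vision.camera("scene")["color"][:,:,::-1]
a=cv2.resize(t[130:190,75:135],(400,400),interpolation=cv2.INTER_CUBIC);b=cv2.resize(s[265:355,250:340],(400,400),interpolation=cv2.INTER_CUBIC)
cv2.imwrite("pics/gr.png",np.hstack([a,b]))
```

```text
(no output)
```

View pics/gr.png

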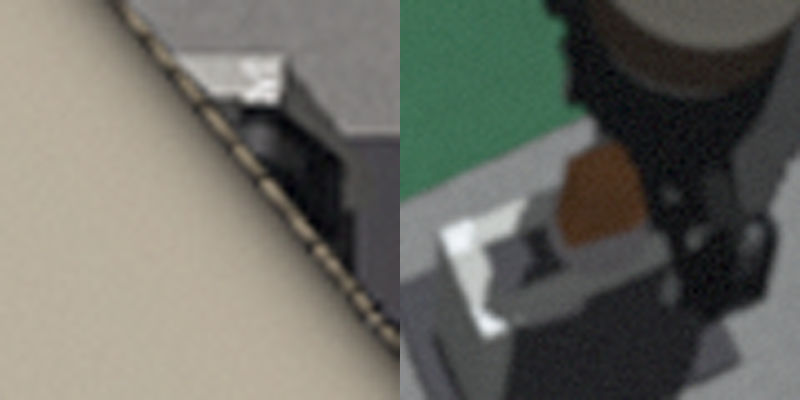

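The grip stands between the open fingers at (600,195), and the tool is about 12 mm short in x. I'll correct that and then close.

Request:
{"op": "move_arm", "data": {"moves": [[[0.012,-0.005,-0.001,0,100],[0.012,-0.005,-0.001,0,100],[0.012,-0.005,-0.001,0,0],[0.012,-0.005,-0.001,0,0],[0.012,-0.005,-0.001,0,0]]]}}

```text
clock: 2.33
eef_pos: [0.5018, 0.35, 0.1542]
tool_rot: [0.028, 1.0, -0.0, -0.0]
ft_force: [-0.1, 0.2, 0.2]
grip_width: 0.0321
grasp_force: 0.0
```

Request:
{"op": "move_arm", "data": {"moves": [[[0,0,0,0,0],[0,0,0,0,0],[0,0,0,0,0]]]}}

```text
clock: 2.7
eef_pos: [0.5019, 0.3502, 0.1544]
tool_rot: [0.028, 1.0, 0.0, 0.0]
ft_force: [0.1, 1.5, 1.6]
grip_width: 0.0173
grasp_force: 58.8
```

Request:
{"op": "move_arm", "data": {"moves": [[[0,0,0.02,0,0],[0,0,0.06,0,0],[0,0,0.1,0,0],[0,0,0.14,0,0],[0,0,0.16,0,0]]]}}

```text
clock: 3.32
eef_pos: [0.5023, 0.3502, 0.3167]
tool_rot: [0.028, 1.0, 0.001, 0.001]
ft_force: [-0.0, 0.1, -1.6]
grip_width: 0.0176
grasp_force: 58.6
```

Request:
{"op": "move_arm", "data": {"moves": [[[0.01,-0.05,0,-1,0],[0.02,-0.1,0,-2,0],[0.03,-0.15,0,-3,0],[0.03,-0.2,0,-4,0],[0.03,-0.25,0,-5,0]]]}}

```text
clock: 3.95
eef_pos: [0.5316, 0.0982, 0.3137]
tool_rot: [0.072, 0.997, -0.0, -0.0]
ft_force: [-0.2, -0.2, -0.8]
grip_width: 0.017
grasp_force: 58.9
```

Request:
{"op": "move_arm", "data": {"moves": [[[0.02,-0.04,0,-1,0],[0.02,-0.08,0,-1,0],[0.02,-0.11,0,-1,0],[0.02,-0.13,0,-1,0],[0.02,-0.13,0,-1,0]]]}}

```text
clock: 4.58
eef_pos: [0.5518, -0.0309, 0.314]
tool_rot: [0.081, 0.997, 0.0, -0.0]
ft_force: [0.3, 0.3, -1.1]
grip_width: 0.0169
grasp_force: 59.0
```

Run:
```python
from h import *
from workcell import vision,monitor
o=monitor.get_obs();print(o["eef_pos"],o["tool_rot"],o["joint_pos"],o["grip_width"])
s=vision.camera("scene")["color"][:,:,::-1];t=vision.camera("top")["color"][:,:,::-1]
cv2.imwrite("s2.png",s);cv2.imwrite("t2.png",t)
p=proj("scene",o["eef_pos"]-[0,0,.08])[0].astype(int);q=proj("top",o["eef_pos"]-[0,0,.08])[0].astype(int)
print(p,q)
f=lambda im,c:cv2.resize(im[max(c[1]-50,0):c[1]+50,c[0]-50:c[0]+50],(400,400),interpolation=cv2.INTER_CUBIC)
cv2.imwrite("pics/h.png",np.hstack([f(t,q),f(s,p)]))
```

```text
[ 0.5517675  -0.03094689  0.31399355] [ 8.13279469e-02  9.96687353e-01  1.04480475e-04 -2.73244429e-04] [-5.61504278e-02  3.33663549e-01  3.44138912e-01  1.58181273e+00
  2.22701148e-04  1.06685256e-01] 0.016907399740260218
[195 158] [275 118]
```

View pics/h.png

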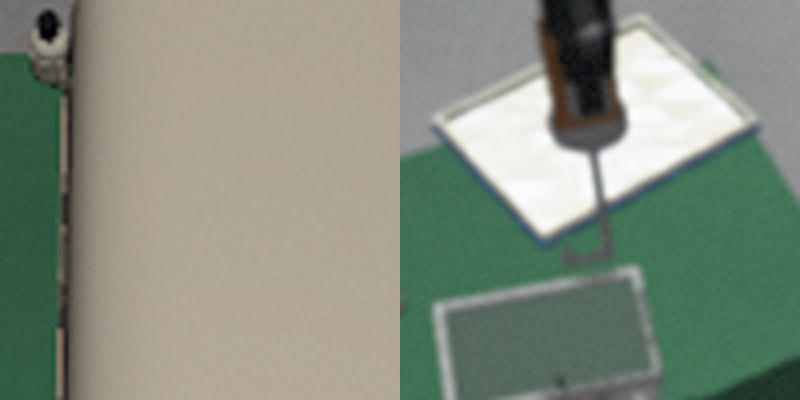

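The hook hangs from the gripper. In the right panel the collar is at (588,130), the rod foot at (607,258) and the tip at (568,250), with the foot pointing +x and the basket's handle tip at (560,382).

Run:
```python
from h import *
Q=lambda x,y:np.array([x-400,y])/4+[145,108]-.37
print("rod bottom",at("scene",Q(607,260),.1895),"tip",at("scene",Q(568,260),.1895),"rod top",at("scene",Q(595,150),.2905), "handle peak",at("scene",Q(560,381),.0665))
```

```text
rod bottom [[ 0.55581763 -0.02850306  0.1895    ]] tip [[ 0.57647903 -0.038269    0.1895    ]] rod top [[ 0.55575981 -0.01742593  0.2905    ]] handle peak [[ 0.59393076 -0.04923143  0.0665    ]]
```

Request:
{"op": "move_arm", "data": {"moves": [[[0,0,-0.04,0,0],[0,0,-0.08,0,0],[0,0,-0.115,0,0],[0,0,-0.14,0,0],[0,0,-0.15,0,0]]]}}

```text
clock: 5.3
eef_pos: [0.5509, -0.0286, 0.1625]
tool_rot: [0.079, 0.997, 0.0, -0.002]
ft_force: [0.1, -1.2, -0.7]
grip_width: 0.0177
grasp_force: 59.0
```

Request:
{"op": "move_arm", "data": {"moves": [[[0,0,0,0,0],[0.008,-0.001,0,0,0],[0.016,-0.0025,0,0,0],[0.024,-0.0035,0,0,0],[0.027,-0.004,0,0,0]]]}}

```text
clock: 5.92
eef_pos: [0.5798, -0.0342, 0.1644]
tool_rot: [0.08, 0.997, 0.0, 0.0]
ft_force: [-0.4, -0.6, -1.7]
grip_width: 0.0174
grasp_force: 59.0
```

Run:
```python
from h import *
from workcell import vision,monitor
o=monitor.get_obs();print(o["eef_pos"],o["ft_force"])
s=vision.camera("scene")["color"][:,:,::-1]
cv2.imwrite("pics/in.png",cv2.resize(s[150:250,130:263],(800,600),interpolation=cv2.INTER_CUBIC))
```

```text
[ 0.57980714 -0.03421798  0.16438067] [-0.41021279 -0.64256101 -1.73677958]
```

View pics/in.png

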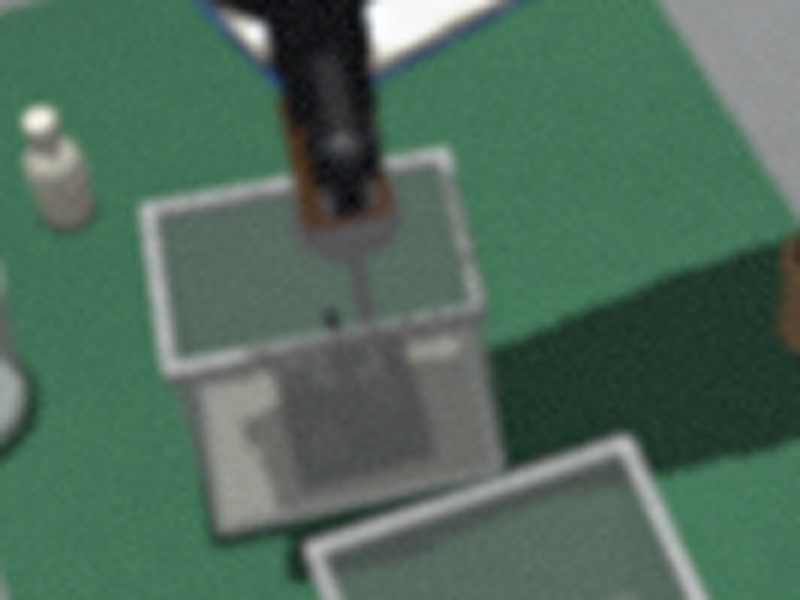

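The rod, at (363,305), is about 12 mm behind the handle peak at (332,318), so the handle is centred in the hook's gap. I'll lift gently.

Request:
{"op": "move_arm", "data": {"moves": [[[0,0,0.004,0,0],[0,0,0.009,0,0],[0,0,0.014,0,0],[0,0,0.02,0,0],[0,0,0.028,0,0]]]}}

```text
clock: 6.6
eef_pos: [0.5786, -0.034, 0.1924]
tool_rot: [0.08, 0.997, -0.0, -0.0]
ft_force: [0.4, -0.6, -2.3]
grip_width: 0.0174
grasp_force: 58.8
```

Request:
{"op": "move_arm", "data": {"moves": [[[0,0,0.012,0,0],[0,0,0.024,0,0],[0,0,0.036,0,0],[0,0,0.048,0,0],[0,0,0.06,0,0]]]}}

```text
clock: 7.22
eef_pos: [0.5789, -0.034, 0.2531]
tool_rot: [0.08, 0.997, -0.0, 0.0]
ft_force: [0.1, 0.7, -2.1]
grip_width: 0.0175
grasp_force: 58.8
```

Request:
{"op": "move_arm", "data": {"moves": [[[0,0,0.012,0,0],[0,0,0.024,0,0],[0,0,0.036,0,0],[0,0,0.048,0,0],[0,0,0.06,0,0]]]}}

```text
clock: 7.85
eef_pos: [0.5789, -0.034, 0.313]
tool_rot: [0.08, 0.997, -0.0, -0.0]
ft_force: [-0.2, -0.9, -3.2]
grip_width: 0.0172
grasp_force: 58.8
```

Request:
{"op": "move_arm", "data": {"moves": [[[0,0,0.012,0,0],[0,0,0.024,0,0],[0,0,0.034,0,0],[0,0,0.038,0,0],[0,0,0.038,0,0]]]}}

```text
clock: 8.48
eef_pos: [0.579, -0.034, 0.3503]
tool_rot: [0.08, 0.997, -0.0, 0.0]
ft_force: [0.4, 0.1, -1.9]
grip_width: 0.0177
grasp_force: 58.8
```

Run:
```python
from h import *
from workcell import vision,monitor
o=monitor.get_obs();print(o["eef_pos"],o["ft_force"])
s=vision.camera("scene")["color"][:,:,::-1]
cv2.imwrite("pics/up.png",cv2.resize(s[90:223,120:297],(800,600),interpolation=cv2.INTER_CUBIC))
```

```text
[ 0.57900705 -0.03400526  0.35034892] [ 0.35121826  0.09657693 -1.88000968]
```

View pics/up.png

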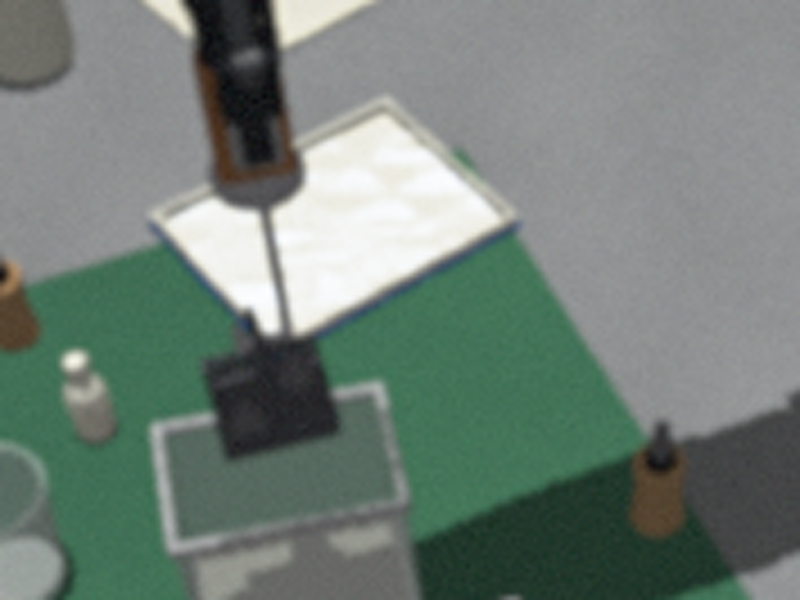

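The square basket hangs level on the hook, clear of the rim, at (270,395). Next I carry it smoothly to the tray.

Request:
{"op": "move_arm", "data": {"moves": [[[-0.001,-0.003,0,0,0],[-0.004,-0.009,0,0,0],[-0.008,-0.017,0,0,0],[-0.013,-0.029,0,0,0],[-0.019,-0.043,0,0,0]]]}}

```text
clock: 9.15
eef_pos: [0.5594, -0.078, 0.3503]
tool_rot: [0.08, 0.997, -0.0, 0.0]
ft_force: [-0.5, -0.5, -3.0]
grip_width: 0.0177
grasp_force: 58.8
```

Request:
{"op": "move_arm", "data": {"moves": [[[-0.008,-0.019,0,0,0],[-0.017,-0.039,0,0,0],[-0.026,-0.059,0,0,0],[-0.035,-0.079,0,0,0],[-0.044,-0.1,0,0,0]]]}}

```text
clock: 9.78
eef_pos: [0.5149, -0.1787, 0.3504]
tool_rot: [0.081, 0.997, -0.0, 0.0]
ft_force: [-0.5, 0.6, -2.2]
grip_width: 0.0173
grasp_force: 58.8
```

Request:
{"op": "move_arm", "data": {"moves": [[[-0.009,-0.02,0,0,0],[-0.018,-0.04,0,0,0],[-0.026,-0.06,0,0,0],[-0.035,-0.08,0,0,0],[-0.043,-0.099,0,0,0]]]}}

```text
clock: 10.4
eef_pos: [0.4718, -0.2776, 0.3504]
tool_rot: [0.081, 0.997, -0.0, 0.0]
ft_force: [-0.7, -0.3, -2.9]
grip_width: 0.0171
grasp_force: 58.8
```

Request:
{"op": "move_arm", "data": {"moves": [[[-0.007,-0.015,0,0,0],[-0.012,-0.027,0,0,0],[-0.016,-0.036,0,0,0],[-0.018,-0.041,0,0,0],[-0.019,-0.043,0,0,0]]]}}

```text
clock: 11.02
eef_pos: [0.454, -0.319, 0.3502]
tool_rot: [0.08, 0.997, 0.0, -0.0]
ft_force: [-0.2, 0.1, -2.8]
grip_width: 0.0174
grasp_force: 58.8
```

Request:
{"op": "move_arm", "data": {"moves": [[[0,0,-0.004,0,0],[0,0,-0.012,0,0],[0,0,-0.024,0,0],[0,0,-0.037,0,0],[0,0,-0.05,0,0]]]}}

```text
clock: 11.65
eef_pos: [0.4537, -0.3188, 0.2989]
tool_rot: [0.08, 0.997, 0.0, -0.0]
ft_force: [-0.8, -0.5, -2.5]
grip_width: 0.0173
grasp_force: 58.8
```

Request:
{"op": "move_arm", "data": {"moves": [[[0,0,-0.013,0,0],[0,0,-0.026,0,0],[0,0,-0.039,0,0],[0,0,-0.052,0,0],[0,0,-0.063,0,0]]]}}

```text
clock: 12.28
eef_pos: [0.4538, -0.3189, 0.2363]
tool_rot: [0.08, 0.997, 0.0, -0.0]
ft_force: [-0.1, 0.4, -2.5]
grip_width: 0.0172
grasp_force: 58.8
```

Request:
{"op": "move_arm", "data": {"moves": [[[0,0,-0.009,0,0],[0,0,-0.016,0,0],[0,0,-0.02,0,0],[0,0,-0.022,0,0],[0,0,-0.022,0,0]]]}}

```text
clock: 12.9
eef_pos: [0.454, -0.3191, 0.2154]
tool_rot: [0.08, 0.997, -0.0, 0.0]
ft_force: [-0.0, -0.9, -2.1]
grip_width: 0.0176
grasp_force: 58.8
```

Run:
```python
from h import *
from workcell import vision,monitor
o=monitor.get_obs();print(o["eef_pos"],o["ft_force"],o["joint_pos"])
s=vision.camera("scene")["color"][:,:,::-1]
cv2.imwrite("pics/tr.png",cv2.resize(s[80:192,120:269],(800,600),interpolation=cv2.INTER_CUBIC))
```

```text
[ 0.45400185 -0.31907477  0.21535835] [-0.03430494 -0.89428112 -2.13356948] [-6.12615345e-01  3.56478685e-01  1.23114964e-01  1.33713550e+00
  1.70168202e-05 -4.51812421e-01]
```

View pics/tr.png

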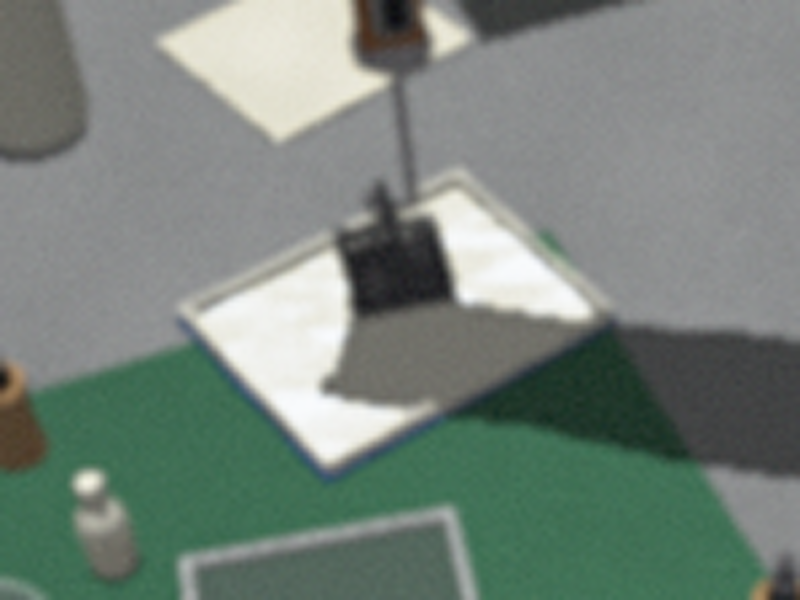

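The basket hangs level over the middle of the tray, at (398,265). I'll lower it slowly onto the floor and then 18 mm further to free the hook.

Request:
{"op": "move_arm", "data": {"moves": [[[0,0,-0.008,0,0],[0,0,-0.015,0,0],[0,0,-0.02,0,0],[0,0,-0.025,0,0],[0,0,-0.029,0,0]]]}}

```text
clock: 13.58
eef_pos: [0.4539, -0.319, 0.1858]
tool_rot: [0.08, 0.997, 0.0, -0.0]
ft_force: [0.4, 0.7, -2.8]
grip_width: 0.0176
grasp_force: 58.8
```

Request:
{"op": "move_arm", "data": {"moves": [[[0,0,-0.003,0,0],[0,0,-0.006,0,0],[0,0,-0.011,0,0],[0,0,-0.016,0,0],[0,0,-0.021,0,0]]]}}

```text
clock: 14.2
eef_pos: [0.4539, -0.319, 0.1649]
tool_rot: [0.08, 0.997, 0.0, 0.0]
ft_force: [0.2, -0.5, -1.0]
grip_width: 0.0171
grasp_force: 59.0
```

Request:
{"op": "move_arm", "data": {"moves": [[[0,0,0,0,0],[-0.008,0.001,0,0,0],[-0.018,0.003,0,0,0],[-0.03,0.0045,0,0,0],[-0.045,0.007,0,0,0]]]}}

```text
clock: 14.82
eef_pos: [0.4078, -0.3119, 0.1654]
tool_rot: [0.08, 0.997, -0.0, 0.0]
ft_force: [-0.4, 0.4, -0.9]
grip_width: 0.017
grasp_force: 59.0
```

Run:
```python
from h import *
from workcell import vision,monitor
o=monitor.get_obs();print(o["eef_pos"],o["ft_force"])
s=vision.camera("scene")["color"][:,:,::-1]
cv2.imwrite("pics/un.png",cv2.resize(s[80:192,120:269],(800,600),interpolation=cv2.INTER_CUBIC))
```

```text
[ 0.40784479 -0.31187303  0.16539328] [-0.35302684  0.3557536  -0.88083687]
```

View pics/un.png

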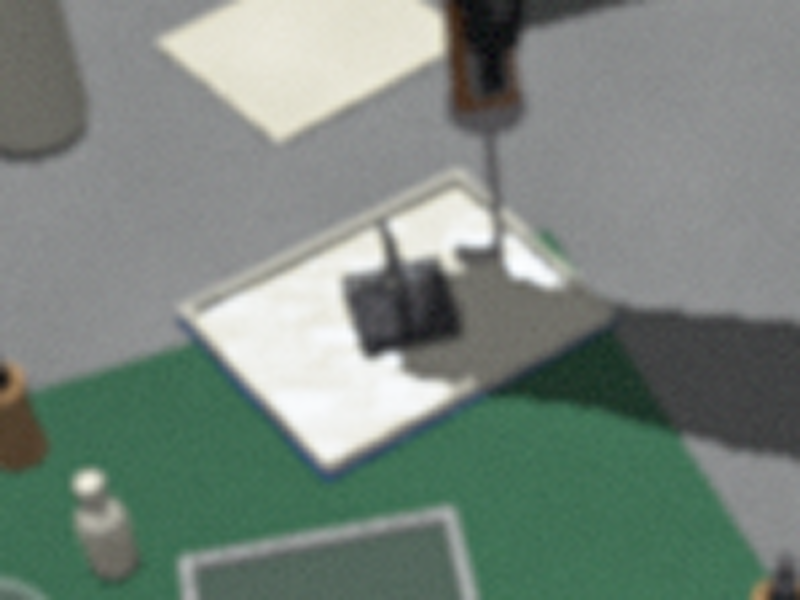

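The basket stands flat in the tray at (403,310) and the hook is free at (497,245). Next I raise it and return to the stand.

Request:
{"op": "move_arm", "data": {"moves": [[[0,0,0.04,0,0],[0,0,0.08,0,0],[0,0,0.12,0,0],[0,0,0.15,0,0],[0,0.02,0.16,0,0]]]}}

```text
clock: 15.5
eef_pos: [0.4092, -0.2927, 0.3271]
tool_rot: [0.081, 0.997, -0.001, 0.002]
ft_force: [0.2, 0.3, -0.8]
grip_width: 0.0173
grasp_force: 59.1
```

Request:
{"op": "move_arm", "data": {"moves": [[[0.005,0.04,0,1,0],[0.012,0.085,0,2,0],[0.018,0.13,0,3,0],[0.025,0.175,0,4,0],[0.031,0.22,0,5,0]]]}}

```text
clock: 16.12
eef_pos: [0.4387, -0.0697, 0.3242]
tool_rot: [0.036, 0.999, 0.0, -0.001]
ft_force: [0.2, 0.1, -1.2]
grip_width: 0.0175
grasp_force: 59.1
```

Request:
{"op": "move_arm", "data": {"moves": [[[0.006,0.045,0,1,0],[0.012,0.09,0,1,0],[0.018,0.135,0,1,0],[0.025,0.18,0,1,0],[0.031,0.22,0,1,0]]]}}

```text
clock: 16.75
eef_pos: [0.4694, 0.15, 0.3242]
tool_rot: [0.027, 1.0, -0.0, -0.001]
ft_force: [0.4, -0.8, -0.7]
grip_width: 0.0172
grasp_force: 59.1
```

Request:
{"op": "move_arm", "data": {"moves": [[[0.006,0.045,0,0,0],[0.012,0.09,0,0,0],[0.018,0.13,0,0,0],[0.025,0.165,0,0,0],[0.031,0.19,0,0,0]]]}}

```text
clock: 17.38
eef_pos: [0.5004, 0.3398, 0.3238]
tool_rot: [0.027, 1.0, -0.001, -0.001]
ft_force: [-0.1, 0.8, -1.5]
grip_width: 0.0175
grasp_force: 59.0
```

Request:
{"op": "move_arm", "data": {"moves": [[[0,0,0,0,0],[0,0,0,0,0]]]}}

```text
clock: 17.62
eef_pos: [0.5009, 0.3377, 0.3245]
tool_rot: [0.028, 1.0, -0.001, -0.001]
ft_force: [0.3, -0.9, -1.3]
grip_width: 0.0177
grasp_force: 59.0
```

Request:
{"op": "move_arm", "data": {"moves": [[[0.0012,0.0125,0,0,0],[0.0012,0.0125,0,0,0],[0.0012,0.0125,-0.01,0,0],[0.0012,0.0125,-0.025,0,0],[0.0012,0.0125,-0.04,0,0]]]}}

```text
clock: 18.25
eef_pos: [0.503, 0.35, 0.2842]
tool_rot: [0.028, 1.0, -0.0, -0.0]
ft_force: [-0.0, 0.2, -1.0]
grip_width: 0.0171
grasp_force: 59.1
```

Request:
{"op": "move_arm", "data": {"moves": [[[0,0,-0.02,0,0],[0,0,-0.04,0,0],[0,0,-0.06,0,0],[0,0,-0.08,0,0],[0,0,-0.095,0,0]]]}}

```text
clock: 18.88
eef_pos: [0.5026, 0.3498, 0.1887]
tool_rot: [0.028, 1.0, -0.001, -0.001]
ft_force: [-0.0, -0.5, -0.6]
grip_width: 0.0173
grasp_force: 59.1
```

Request:
{"op": "move_arm", "data": {"moves": [[[0,0,-0.012,0,0],[0,0,-0.022,0,0],[0,0,-0.03,0,0],[0,0,-0.034,0,0],[0,0,-0.034,0,0]]]}}

```text
clock: 19.5
eef_pos: [0.5031, 0.3505, 0.1561]
tool_rot: [0.028, 1.0, -0.0, -0.0]
ft_force: [-0.1, -0.4, -1.6]
grip_width: 0.0171
grasp_force: 59.1
```

Lower the last 1.5 mm, open, settle and rise.

Request:
{"op": "move_arm", "data": {"moves": [[[0,0,-0.001,0,0],[0,0,-0.0015,0,0],[0,0,-0.0015,0,0]]]}}

```text
clock: 19.88
eef_pos: [0.5032, 0.3505, 0.1549]
tool_rot: [0.028, 1.0, 0.0, 0.0]
ft_force: [-0.2, 0.6, -1.1]
grip_width: 0.0172
grasp_force: 59.1
```

Request:
{"op": "move_arm", "data": {"moves": [[[0,0,0,0,60],[0,0,0,0,100],[0,0,0,0,100],[0,0,0,0,100],[0,0,0,0,100]]]}}

```text
clock: 20.5
eef_pos: [0.5031, 0.3505, 0.1547]
tool_rot: [0.028, 1.0, 0.0, 0.0]
ft_force: [-0.0, 0.5, 0.7]
grip_width: 0.0849
grasp_force: 0.0
```

Request:
{"op": "move_arm", "data": {"moves": [[[0,0,0.02,0,100],[0,0,0.05,0,100],[0,0,0.09,0,100],[0,0,0.13,0,100],[0,0,0.15,0,100]]]}}

```text
clock: 21.12
eef_pos: [0.5037, 0.3509, 0.3077]
tool_rot: [0.028, 1.0, 0.001, 0.002]
ft_force: [0.7, 0.1, -0.4]
grip_width: 0.0854
grasp_force: 0.0
```

Request:
{"op": "move_arm", "data": {"moves": [[[-0.04,0.0,0.03,0,100],[-0.09,0.0,0.05,0,100],[-0.14,0.0,0.05,0,100],[-0.18,0.0,0.05,0,100],[-0.2,0.0,0.05,0,100]]]}}

```text
clock: 21.75
eef_pos: [0.3015, 0.3504, 0.3554]
tool_rot: [0.027, 1.0, 0.0, 0.0]
ft_force: [0.3, 0.4, -0.1]
grip_width: 0.0857
grasp_force: 0.0
```

Run:
```python
from h import *
from workcell import vision
s0=cv2.imread("scene_raw.png"); s=vision.camera("scene")["color"][:,:,::-1]
def brown(im):
    w=im[285:335,270:325].astype(int); m=(w[:,:,2]>90)&(w[:,:,2]-w[:,:,0]>50); y,x=np.nonzero(m)
    return len(x),(x.mean()+270).round(2),(y.mean()+285).round(2), np.ptp(x),np.ptp(y)
print(brown(s0),brown(s))
# basket: dark blob in the tray region
w=s[100:175,150:240].max(2)<80; n,l,st,c=cv2.connectedComponentsWithStats(w.astype(np.uint8)); 
for i in range(1,n):
    if st[i,4]>40: print(st[i]+[150,100,0,0,0],c[i]+[150,100],at("scene",c[i]+[150,100],.02))
```

```text
(172, np.float64(297.09), np.float64(302.09), np.int64(18), np.int64(12)) (175, np.float64(295.84), np.float64(301.07), np.int64(18), np.int64(14))
[188 133  17  13 126] [195.96825397 138.57142857] [[ 0.4702267  -0.30703128  0.02      ]]
```

Measured in the image, the hook's grip is within about 1 px of where it started. The basket is at about (0.470, -0.307), about 15 mm from the tray's middle.

```bash
python3 -c "
from workcell import job
print(job.job_done())"
```

```text
the job is handed in; nothing more can be done
None
```

I handed the job in: the square basket stands in the white tray about 15 mm from its middle and the hook hangs back in its stand, at about 22 s on the robot's clock; I viewed 12 pictures where 10 were allowed, and no verdict came back.

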